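Fetch the silver horse from behind the paste jars

TASK

The little silver horse on the wooden board is hemmed in by three jars of polishing paste: first move all three jars onto the cork mat, and only then take the horse and stand it upright in the middle of the black disc on the steel bench block. When the horse is there, put every jar back on the board, centred on the coaster of its own lid's colour. Keep the jars upright all the time, and at the end let go of everything.

Things in the scene. Friction and masses are not known exactly. Their poses are not given: they have to be found in the camera images.
- jar_red: round glass jar with a red lid and white label, 46 mm across its widest, 75 mm high; loose, 0.11 to 0.22 kg; starts on the coaster of its colour. Origin: centre of its underside, z up along its axis; its yaw is arbitrary. All three jars have the same shape; grip it across the axis about 58 mm above the underside.
- jar_green: round glass jar with a green lid and white label, 46 mm across its widest, 75 mm high; loose, 0.11 to 0.22 kg; starts on the coaster of its colour. Origin: centre of its underside, z up along its axis; its yaw is arbitrary. All three jars have the same shape; grip it across the axis about 58 mm above the underside.
- jar_blue: round glass jar with a blue lid and white label, 46 mm across its widest, 75 mm high; loose, 0.11 to 0.22 kg; starts on the coaster of its colour. Origin: centre of its underside, z up along its axis; its yaw is arbitrary. All three jars have the same shape; grip it across the axis about 58 mm above the underside.
- coaster_red: red round coaster, 68 mm across, 3 mm thick, fixed on the wooden board; at the start the red jar stands on it, its rim showing around. Origin: centre of its underside (12 mm above the bench), z up. One coaster lies in front of the horse (towards -x of the board), two at its sides; which colour is where changes.
- coaster_green: green round coaster, 68 mm across, 3 mm thick, fixed on the wooden board; at the start the green jar stands on it, its rim showing around. Origin: centre of its underside (12 mm above the bench), z up. One coaster lies in front of the horse (towards -x of the board), two at its sides; which colour is where changes.
- coaster_blue: blue round coaster, 68 mm across, 3 mm thick, fixed on the wooden board; at the start the blue jar stands on it, its rim showing around. Origin: centre of its underside (12 mm above the bench), z up. One coaster lies in front of the horse (towards -x of the board), two at its sides; which colour is where changes.
- board: fixed wooden board 200 mm (x) by 220 mm (y), 12 mm thick, with a low rail 28 mm high along its far (+x) edge. Origin: centre of its underside, on the bench. The horse stands near its centre, the coasters' centres 66 mm to -x and 60 mm to +y and -y of its centre; in the two far corners lie a brass ring and an orange bar of compound, up to 18 mm high above the board.
- horse: small silver-grey cast horse, loose, 0.13 to 0.25 kg. Base 50 (x) by 36 (y) by 8 mm high; trunk 18 mm wide (y), 46 long, 23 to 41 mm above the underside; head at +x, its top at 56 mm. Origin: centre of the underside, x towards the head, z up. Starts on the board amid the jars, head away from the robot within 0.35 rad. Grip the trunk across y, 30 mm above the underside.
- mat: fixed cork mat (the side area), 300 mm (x) by 130 mm (y), 4 mm thick, to the left or right of the board. Origin: centre of its underside. Three jars fit in a row along x at 90 mm spacing. Jars must stand with their axis on it, well inside the edges.
- block: fixed steel bench block 90 mm square, 20 mm high, with a black disc 72 mm across and 2 mm thick in the middle of its top (disc top 22 mm above the bench), on the other side of the board from the mat. Origin: centre of its underside, on the bench. Small tools up to 30 mm high lie beside it on the bench.
Not all that is in view belongs to the job. Leave any yellow look-alike of the jar_green alone.

How it is judged:
By the outcome, as a careful person would: the job done as asked, in the order asked, and still so for the second after the job is handed in, with the robot touching nothing.
It also fails if it takes over 141 s, if anything falls off the work surface, if the arm or the gripper's body presses on something with over 40 N, if the wrist force passes 120 N, or if a joint passes its speed limit or range.

ROBOT

A 6-joint arm with a two-finger parallel gripper is mounted at the origin on the work surface. World frame = base frame: x ahead of the robot, y to its left, z up, the work surface at z = 0. Lengths are in m, angles in degrees, forces in N, time in s.
With the tool pointing down it reaches from about 0.25 to 0.725 m from the base axis. Payload 9.7 kg.
Tool frame: the origin (TCP) lies between the finger pads; the fingertips stand 19 mm ahead of it and the grasp point (between the pads) is the TCP; z points along the fingers, y is the line along which they close (so a half turn about z gives the same grasp; the last joint's range is limited). The gripper opens to 85 mm and grips with 20 to 120 N. Pads are 22 mm wide; open, the fingers measure 114 mm over their backs; the gripper's body (76 mm by 85 mm) begins 54 mm behind the grasp point. The pads swing forward as they close: fully open they stand 13 mm farther back than shut.
Start: joints at [73.224, 4.979, 10.078, 95.1, 0, 90], TCP at [0.159, 0.527, 0.25] pointing down, gripper open.
Joint ranges: [-179.16, 179.16], [-48.56, 103.87], [-65.8, 70.77], [-126.05, 130.52], [-82.76, 87.17], [-180, 180]. Speed limits (degrees/s): [127.2, 127.2, 147.25, 180, 180, 180].

INTERFACE

Orientations are given as [roll, pitch, yaw] about the fixed x, y, z axes, in that order (R = Rz(yaw) Ry(pitch) Rx(roll)).
In Python, from workcell import telemetry, camera, calibration, workorder gives the robot as it stands.
- The arm moves only by the tool play_rows, never from a script. Its argument "increments" is a list of rows, each a list of 3 entries, a list of its own where there are three numbers: the shift along the tool's x, y, z in mm, then the turn, a rotation vector about the tool's x, y, z in degrees, then the closure, from 0 (fully open) to 1 (shut). In form: [[[x, y, z], [ax, ay, az], jaw], ...]. A call has 1 to 20 rows; each row is the pose to reach, as a shift and turn from the pose commanded when the call began, along the tool's axes at that moment; what a row does not reach only later rows make up. A row lasts 1/10 s, in which the tool goes at most 50 mm and 8.59 degrees, less where a joint would pass 70% of its speed; a pose out of reach is approached as far as the arm can. A call with a gripper value outside its range is refused whole. The fingers move at their own pace and stop on an object; "grip_force" is the grip in N (left out, the last holds). Time passes only in rows, so rows that repeat a pose let the fingers close. It gives the time, the measured TCP pose, the force, the opening and the grip force at its end, in the units of the state.
- telemetry.get_obs(): the state, without advancing time (a new reading comes with each control period).
- camera(name): name is "side" or "top"; returns (picture, depth): 400x640x3 uint8, red, green, blue; 400x640 float32, m along the optical axis (not along the pixel's ray), 0 where there is no reading.
- calibration(name): a dict with "vertical_fov" (degrees; the focal length in pixels is half the picture's height over the tangent of half this angle, whatever the lens; pixels are square), "cx", "cy" (the principal point, pixels), "rvec" (rotation vector, rad) and "tvec" (3), from world to camera coordinates, as OpenCV has them. Camera axes: x right, y down, z forward; pixel columns grow to the right and rows downward; lengths in m; the calibration is good to about 2 mm. A picture is of the moment at which its call begins. calibration takes no time and is no camera call.
- workorder.job_done(): hands the job in; it is judged then, once.
The state is a dict: "time": time; "q": joint angles; "qd": joint speeds; "joint_efforts": joint torques, N m; "ee_pos": TCP position; "tcp_rot": TCP orientation; "wrist_force": force on the tool from outside, world axes, zero at the start; "torque": the same for the moment, N m; "opening": finger opening in m; "grasp_force": force on a finger pad.
Only numpy, scipy, OpenCV 4.12 (cv2) and the standard library are available. Lean on these libraries where they do the work, as an engineer would, in place of code of your own. Each camera call takes 0.05 s, during which the arm holds its last target. There are 200 camera calls.

## Working session

There is one attempt and no reset: what is moved stays moved. The work goes in short steps, Python scripts to look and compute and a tool call to move; the robot and the scene stay as the last step left them, time stands still between calls to the robot, and variables do not carry over. Pictures are saved under pics/ and viewed, at most 14 in all, crops included, and the job is handed in when it is done.

Besides the shell and the picture viewer there is one more tool, called after "Request:" in YAML: its name, and indented under it one key for each argument. play_rows: Moves the arm, as the interface text tells. Its arguments: {"type":"object","properties":{"increments":{"type":"array"},"grip_force":{"type":"number"}},"required":["increments"]}

```bash
mkdir -p pics; cat > h.py <<'E'
import numpy as np, cv2
from workcell import telemetry, camera, calibration, workorder
def cal(n):
    c=calibration(n); f=200/np.tan(np.radians(c["vertical_fov"])/2)
    R=cv2.Rodrigues(np.array(c["rvec"],float))[0]; t=np.array(c["tvec"],float)
    return c,f,R,t
def ray(n,u,v,z):
    c,f,R,t=cal(n); o=-R.T@t
    d=R.T@np.array([(u-c["cx"])/f,(v-c["cy"])/f,1]); return o+d*(z-o[2])/d[2]
def cloud(n,D):
    c,f,R,t=cal(n); v,u=np.mgrid[:400,:640]
    P=np.stack([(u-c["cx"])/f*D,(v-c["cy"])/f*D,D],-1); return (P-t)@R
def save(n,name):
    I,D=camera(n); cv2.imwrite(f"pics/{name}.png",I[:,:,::-1]); np.savez(f"pics/{name}.npz",I=I,D=D); return I,D
E
python3 - <<'E'
from h import *
for n in("top","side"):
    save(n,n+"0"); c,f,R,t=cal(n); print(n,c,f,-R.T@t)
print(telemetry.get_obs())
E
```

```text
top {'vertical_fov': 42.07257226107436, 'cx': 328.49111188225737, 'cy': 190.96138773975366, 'rvec': array([ 2.18769013, -2.1725274 ,  0.05055563]), 'tvec': array([0.02141171, 0.55403734, 1.23228787])} 520.0331811967731 [0.47373267 0.00268766 1.2655115 ]
side {'vertical_fov': 50.629053967400665, 'cx': 325.16299339499295, 'cy': 205.82726791040415, 'rvec': array([ 2.35122695, -0.31852957,  0.11068841]), 'tvec': array([-0.49109501,  0.14797312,  0.96927131])} 422.8257688361585 [ 0.33601576 -0.68093487  0.79118792]
{'time': 0.1, 'q': array([7.32236512e+01, 5.00755050e+00, 1.00402032e+01, 9.50983657e+01,
       5.42633879e-04, 9.00021845e+01]), 'qd': array([ 0.02535565, -0.07659748,  0.15458606,  0.03488734,  0.06811578,
       -0.03505045]), 'joint_efforts': array([ 1.16968845e-04, -5.21559477e+01,  4.65653443e+01,  1.59140682e-02,
        6.12430171e-06, -4.20605460e-06]), 'ee_pos': array([0.15869918, 0.52643102, 0.24966859]), 'tcp_rot': array([-1.79934287e+02, -5.40128157e-04,  1.63221466e+02]), 'wrist_force': array([ 4.93642564e-01,  2.16245470e-04, -5.11984844e-01]), 'torque': array([ 0.00037687, -0.03300709, -0.01353195]), 'grasp_force': 0.0, 'opening': 0.08561598549457117}
```

View pics/top0.png

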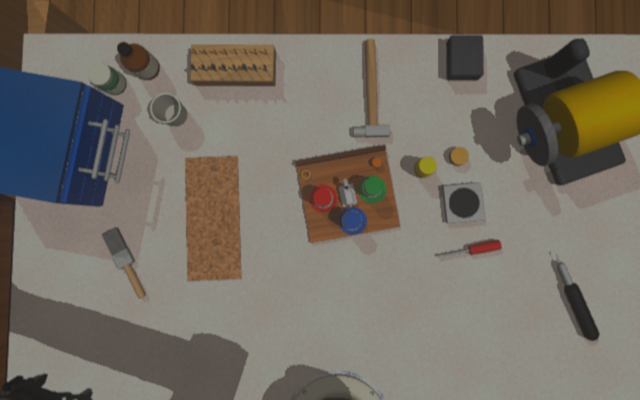

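View pics/side0.png

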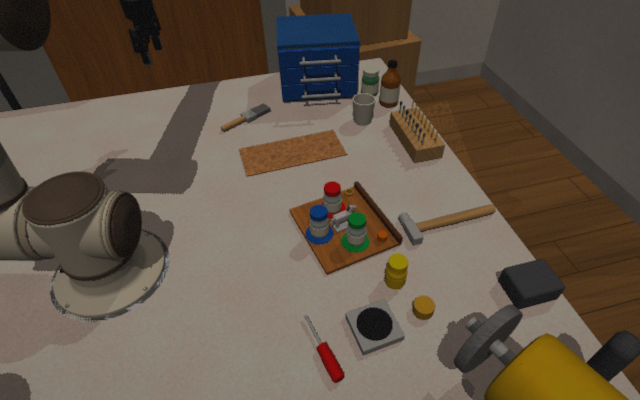

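The views show the cork mat at left (top view ~212,217), the board at (348,195) with red lid (323,197), green (374,189), blue (353,220), and the horse (347,193). The block disc is at (464,203), with a yellow decoy at (426,167) to leave alone.

```bash
python3 - <<'E'
from h import *
for n in("top","side"):
    z=np.load(f"pics/{n}0.npz"); I,D=z["I"],z["D"]; P=cloud(n,D); H=cv2.cvtColor(I,cv2.COLOR_RGB2HSV).astype(int)
    h,s,v=H[...,0],H[...,1],H[...,2]
    ok=(P[...,0]>.2)&(P[...,0]<.75)&(abs(P[...,1])<.45)&(P[...,2]<.2)
    cols={"red":((h<6)|(h>174))&(s>150),"green":(h>45)&(h<85)&(s>110),"blue":(h>105)&(h<128)&(s>110)}
    for c,m in cols.items():
        for lo,hi,lab in((.084,.097,"lid"),(.008,.022,"coaster")):
            q=P[m&ok&(P[...,2]>lo)&(P[...,2]<hi)]
            if len(q)>8: print(n,c,lab,len(q),q.mean(0).round(4),"bbox mid",((q.min(0)+q.max(0))/2).round(4),np.ptp(q,axis=0).round(3))
    def rect(lab,m,z):
        m=cv2.morphologyEx(m.astype(np.uint8),cv2.MORPH_CLOSE,np.ones((3,3)))
        C=max(cv2.findContours(m,0,1)[0],key=cv2.contourArea)[:,0]
        W=np.array([ray(n,a,b,z)[:2] for a,b in C],np.float32)
        r=cv2.minAreaRect(W); print(n,lab,len(C),np.round(r[0],4),np.round(r[1],3),round(r[2],2))
    pz=P[...,2]
    rect("mat",ok&(P[...,1]>.15)&(h>5)&(h<20)&(s>80)&(pz<.03),.004)
    rect("board",ok&(P[...,1]<.15)&(P[...,1]>-.15)&(s>50)&(pz>.004)&(pz<.1)&(P[...,0]<.62)&~((h>20)&(h<35)),.012)
    R=ok&(P[...,1]<-.2)&(P[...,1]>-.45)&(P[...,0]>.35)&(P[...,0]<.55)
    rect("block",R&(pz>.014)&(pz<.03)&(s<60),.02)
    rect("disc",R&(v<60)&(pz>.014),.022)
    # horse
    Rg=ok&(s<60)&(pz>.05)&(pz<.075)&(abs(P[...,0]-.47)<.06)&(abs(P[...,1]+.04)<.08)
    print(n,"horse hi",Rg.sum(),P[Rg].mean(0) if Rg.sum() else "")
z=np.load("pics/top0.npz")["I"]
a=cv2.resize(z[140:250,285:415],None,fx=5,fy=5,interpolation=cv2.INTER_CUBIC); cv2.imwrite("pics/crop1.png",a[:,:,::-1])
E
```

```text
top red lid 243 [0.537  0.0386 0.09  ] bbox mid [0.5367 0.0386 0.0899] [0.039 0.036 0.011]
top red coaster 230 [ 0.5123 -0.0428  0.0159] bbox mid [ 0.4887 -0.1564  0.0154] [0.16  0.448 0.013]
top green lid 246 [ 0.5629 -0.0768  0.0901] bbox mid [ 0.5625 -0.0778  0.0909] [0.039 0.039 0.012]
top green coaster 152 [ 0.5478 -0.0879  0.0147] bbox mid [ 0.5597 -0.0808  0.0149] [0.063 0.061 0.012]
top blue lid 242 [ 0.4848 -0.03    0.09  ] bbox mid [ 0.4851 -0.0308  0.0905] [0.038 0.039 0.012]
top blue coaster 163 [ 0.4795 -0.0431  0.0152] bbox mid [ 0.4835 -0.0341  0.0155] [0.06  0.058 0.012]
top mat 345 [0.4883 0.3076] [0.298 0.129] 2.75
top board 320 [ 0.5446 -0.0207] [0.196 0.22 ] 10.73
top block 126 [ 0.5185 -0.2978] [0.068 0.091] 5.19
top disc 79 [ 0.5222 -0.2979] [0.052 0.067] 0.37
top horse hi 38 [ 0.51132321 -0.00799813  0.05638563]
side red lid 165 [0.5359 0.0353 0.0896] bbox mid [0.5357 0.0369 0.0889] [0.037 0.038 0.01 ]
side red coaster 207 [ 0.4576 -0.2485  0.0175] bbox mid [ 0.532  -0.1597  0.0151] [0.25  0.451 0.014]
side green lid 211 [ 0.5623 -0.079   0.0898] bbox mid [ 0.5625 -0.0766  0.089 ] [0.038 0.042 0.01 ]
side green coaster 221 [ 0.5544 -0.091   0.0154] bbox mid [ 0.5607 -0.0832  0.0144] [0.065 0.06  0.01 ]
side blue lid 198 [ 0.4852 -0.0325  0.0899] bbox mid [ 0.4856 -0.0307  0.089 ] [0.039 0.04  0.009]
side blue coaster 207 [ 0.4813 -0.0456  0.0154] bbox mid [ 0.4843 -0.0388  0.0161] [0.064 0.056 0.01 ]
side mat 243 [0.4894 0.3064] [0.3   0.133] 2.54
side board 325 [0.545  0.0008] [0.202 0.272] 10.73
side block 136 [ 0.5187 -0.2997] [0.069 0.092] 4.78
side disc 91 [ 0.5222 -0.2979] [0.07  0.056] 89.73
side horse hi 213 [ 0.49577749 -0.02537354  0.06037872]
```

View pics/crop1.png

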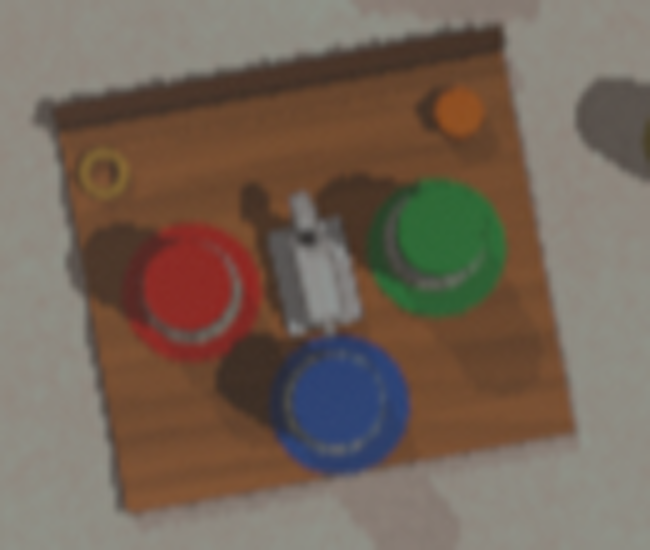

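The crop shows the horse in the middle, head towards the rail. Red is at left, green at right and blue in front, with the board yawed about +11°.

```bash
cat >> h.py <<'E'
from scipy.spatial.transform import Rotation as Ro
def inc(*wps):
    o=telemetry.get_obs(); p=o["ee_pos"]; R=Ro.from_euler("xyz",o["tcp_rot"],degrees=True)
    print("t",round(o["time"],2),"pos",p.round(4),"rot",o["tcp_rot"].round(2),"open",round(o["opening"],4),"q6",o["q"][5].round(1))
    for x,y,z,yaw in wps:
        d=R.inv().apply(np.array([x,y,z])-p)*1000
        r=(R.inv()*Ro.from_euler("xyz",[180,0,yaw],degrees=True)).as_rotvec(degrees=True)
        print((x,y,z,yaw),"->",d.round(1),r.round(1))
def coasters(name):
    z=np.load(f"pics/{name}.npz"); I,D=z["I"],z["D"]; n="top"; P=cloud(n,D); H=cv2.cvtColor(I,cv2.COLOR_RGB2HSV).astype(int)
    h,s,v=H[...,0],H[...,1],H[...,2]; ok=(P[...,0]>.4)&(P[...,0]<.62)&(abs(P[...,1]+.02)<.12)
    cols={"red":((h<6)|(h>174))&(s>150),"green":(h>45)&(h<85)&(s>110),"blue":(h>105)&(h<128)&(s>110)}
    for c,m in cols.items():
        C=cv2.findContours((m&ok&(P[...,2]<.04)).astype(np.uint8),0,1)[0]
        C=np.vstack(C)[:,0]; W=np.array([ray(n,a,b,.015)[:2] for a,b in C],np.float32)
        e=cv2.minEnclosingCircle(W); print(c,"coaster circle",np.round(e,4) if 0 else (np.round(e[0],4),round(e[1],4)))
E
python3 - <<'E'
from h import *
coasters("top0")
n="top"; z=np.load("pics/top0.npz"); I,D=z["I"],z["D"]; P=cloud(n,D); H=cv2.cvtColor(I,cv2.COLOR_RGB2HSV).astype(int)
R=(P[...,1]<-.22)&(P[...,1]>-.42)&(P[...,0]>.4)&(P[...,0]<.62)
for lab,m,zz in(("disc",R&(H[...,2]<60)&(P[...,2]>.014)&(P[...,2]<.03),.022),("block",R&(P[...,2]>.012)&(P[...,2]<.03),.02)):
    C=max(cv2.findContours(m.astype(np.uint8),0,1)[0],key=cv2.contourArea)[:,0]
    W=np.array([ray(n,a,b,zz)[:2] for a,b in C],np.float32); print(lab,cv2.minEnclosingCircle(W),cv2.minAreaRect(W))
inc((.5365,.038,.20,100.7),(.5365,.038,.073,100.7))
E
```

```text
red coaster circle (array([0.5366, 0.0385]), 0.0333)
green coaster circle (array([ 0.5593, -0.0793]), 0.0327)
blue coaster circle (array([ 0.4832, -0.0326]), 0.0315)
disc ((0.528687596321106, -0.29707810282707214), 0.03458567336201668) ((0.5282213091850281, -0.2978600859642029), (0.06642008572816849, 0.06456824392080307), 89.57447814941406)
block ((0.5295020341873169, -0.29724690318107605), 0.06236756965517998) ((0.5295612812042236, -0.2965162396430969), (0.08973497152328491, 0.09158729761838913), 5.8708600997924805)
t 0.1 pos [0.1587 0.5264 0.2497] rot [-179.93   -0.    163.22] open 0.0856 q6 90.0
(0.5365, 0.038, 0.2, 100.7) -> [-502.7 -358.5   50.1] [-0.1  0.  62.5]
(0.5365, 0.038, 0.073, 100.7) -> [-502.7 -358.4  177.1] [-0.1  0.  62.5]
```

Request:
play_rows:
  increments:
    - [[-503,-358,50],[0,0,62.5],0]
    - [[-503,-358,50],[0,0,62.5],0]
    - [[-503,-358,50],[0,0,62.5],0]
    - [[-503,-358,50],[0,0,62.5],0]
    - [[-503,-358,50],[0,0,62.5],0]
    - [[-503,-358,50],[0,0,62.5],0]
    - [[-503,-358,50],[0,0,62.5],0]
    - [[-503,-358,50],[0,0,62.5],0]
    - [[-503,-358,50],[0,0,62.5],0]
    - [[-503,-358,50],[0,0,62.5],0]
    - [[-503,-358,50],[0,0,62.5],0]
    - [[-503,-358,50],[0,0,62.5],0]
    - [[-503,-358,50],[0,0,62.5],0]
    - [[-503,-358,50],[0,0,62.5],0]
    - [[-503,-358,50],[0,0,62.5],0]
    - [[-503,-358,50],[0,0,62.5],0]
    - [[-503,-358,50],[0,0,62.5],0]
  grip_force: 40

```text
time: 1.8
ee_pos: [0.5366, 0.0397, 0.2006]
tcp_rot: [180.0, -0.0, 100.8]
wrist_force: [-0.6, 0.6, 0.7]
opening: 0.0852
grasp_force: 0.0
```

```bash
python3 - <<'E'
from h import *
inc((.5367,.0377,.073,100.7))
E
```

```text
t 1.8 pos [0.5366 0.0397 0.2006] rot [179.97  -0.   100.81] open 0.0852 q6 83.4
(0.5367, 0.0377, 0.073, 100.7) -> [ -2.   -0.3 127.6] [ 0.  -0.   0.1]
```

Request:
play_rows:
  increments:
    - [[-2,0,45],[0,0,0],0]
    - [[-2,0,85],[0,0,0],0]
    - [[-2,0,110],[0,0,0],0]
    - [[-2,0,122],[0,0,0],0]
    - [[-2,0,127],[0,0,0],0]
    - [[-2,0,127],[0,0,0],0]
    - [[-2,0,127],[0,0,0],1]
    - [[-2,0,127],[0,0,0],1]
    - [[-2,0,127],[0,0,0],1]
    - [[-2,0,127],[0,0,0],1]
    - [[-2,0,127],[0,0,0],1]
    - [[-2,0,127],[0,0,0],1]
    - [[-2,0,127],[0,0,0],1]
    - [[-2,0,127],[0,0,0],1]

```text
time: 3.2
ee_pos: [0.5377, 0.0367, 0.0747]
tcp_rot: [179.9, 0.0, 100.7]
wrist_force: [-3.0, -0.3, 8.6]
opening: 0.0425
grasp_force: 39.6
```

```bash
python3 - <<'E'
from h import *
inc((.5367,.0377,.20,100.7),(.579,.311,.20,100.7),(.579,.311,.064,100.7))
E
```

```text
t 3.2 pos [0.5377 0.0367 0.0747] rot [1.7992e+02 1.0000e-02 1.0072e+02] open 0.0425 q6 83.2
(0.5367, 0.0377, 0.2, 100.7) -> [   1.2   -0.6 -125.3] [0.1 0.  0. ]
(0.579, 0.311, 0.2, 100.7) -> [ 261.9   91.8 -125.2] [0.1 0.  0. ]
(0.579, 0.311, 0.064, 100.7) -> [261.9  91.6  10.8] [0.1 0.  0. ]
```

Request:
play_rows:
  increments:
    - [[0,0,-20],[0,0,0],1]
    - [[0,0,-60],[0,0,0],1]
    - [[0,0,-100],[0,0,0],1]
    - [[15,5,-120],[0,0,0],1]
    - [[45,16,-125],[0,0,0],1]
    - [[85,30,-125],[0,0,0],1]
    - [[125,44,-125],[0,0,0],1]
    - [[165,58,-125],[0,0,0],1]
    - [[205,72,-125],[0,0,0],1]
    - [[240,84,-115],[0,0,0],1]
    - [[257,90,-90],[0,0,0],1]
    - [[262,92,-60],[0,0,0],1]
    - [[262,92,-40],[0,0,0],1]
    - [[262,92,-40],[0,0,0],1]
    - [[262,92,-40],[0,0,0],1]

```text
time: 4.7
ee_pos: [0.579, 0.3111, 0.1138]
tcp_rot: [-180.0, 0.0, 100.7]
wrist_force: [0.2, -0.5, -1.4]
opening: 0.0422
grasp_force: 40.7
```

```bash
python3 - <<'E'
from h import *
inc((.579,.311,.066,100.7))
print(telemetry.get_obs()["grasp_force"])
E
```

```text
t 4.7 pos [0.579  0.3111 0.1138] rot [-1.7998e+02  1.0000e-02  1.0071e+02] open 0.0422 q6 107.5
(0.579, 0.311, 0.066, 100.7) -> [-0.1 -0.  47.8] [-0.  0.  0.]
40.70041262973973
```

Request:
play_rows:
  increments:
    - [[0,0,20],[0,0,0],1]
    - [[0,0,36],[0,0,0],1]
    - [[0,0,44],[0,0,0],1]
    - [[0,0,48],[0,0,0],1]
    - [[0,0,50],[0,0,0],1]
    - [[0,0,50],[0,0,0],1]
    - [[0,0,50],[0,0,0],0.2]
    - [[0,0,50],[0,0,0],0.2]
    - [[0,0,50],[0,0,0],0.2]
    - [[0,0,50],[0,0,0],0.2]
    - [[0,0,30],[0,0,0],0.2]
    - [[0,0,0],[0,0,0],0.2]
    - [[0,0,-40],[0,0,0],0]
    - [[0,0,-80],[0,0,0],0]

```text
time: 6.1
ee_pos: [0.5787, 0.311, 0.1944]
tcp_rot: [-180.0, 0.0, 100.7]
wrist_force: [0.9, 0.6, 0.2]
opening: 0.0859
grasp_force: 0.0
```

```bash
python3 - <<'E'
from h import *
inc((.5615,-.0785,.195,100.7),(.5615,-.0785,.073,100.7))
E
```

```text
t 6.1 pos [0.5787 0.311  0.1944] rot [-1.7996e+02  1.0000e-02  1.0072e+02] open 0.0859 q6 107.5
(0.5615, -0.0785, 0.195, 100.7) -> [-379.5  -89.4   -0.4] [-0.  0.  0.]
(0.5615, -0.0785, 0.073, 100.7) -> [-379.5  -89.3  121.6] [-0.  0.  0.]
```

Request:
play_rows:
  increments:
    - [[-30,-7,0],[0,0,0],0]
    - [[-75,-18,0],[0,0,0],0]
    - [[-120,-28,0],[0,0,0],0]
    - [[-168,-40,0],[0,0,0],0]
    - [[-216,-51,0],[0,0,0],0]
    - [[-264,-62,0],[0,0,0],0]
    - [[-312,-73,0],[0,0,0],0]
    - [[-350,-82,0],[0,0,0],0]
    - [[-372,-87,0],[0,0,0],0]
    - [[-379,-89,10],[0,0,0],0]
    - [[-379,-89,40],[0,0,0],0]
    - [[-379,-89,80],[0,0,0],0]
    - [[-379,-89,108],[0,0,0],0]
    - [[-379,-89,119],[0,0,0],0]
    - [[-379,-89,121],[0,0,0],0]
    - [[-379,-89,121],[0,0,0],1]
    - [[-379,-89,121],[0,0,0],1]
    - [[-379,-89,121],[0,0,0],1]
    - [[-379,-89,121],[0,0,0],1]
    - [[-379,-89,121],[0,0,0],1]

```text
time: 8.1
ee_pos: [0.5631, -0.0778, 0.0743]
tcp_rot: [179.8, 0.0, 100.7]
wrist_force: [-1.2, 1.2, 6.4]
opening: 0.0427
grasp_force: 39.8
```

```bash
python3 - <<'E'
from h import *
inc((.489,.307,.2,100.7))
print(telemetry.get_obs()["grasp_force"])
E
```

```text
t 8.1 pos [ 0.5631 -0.0778  0.0743] rot [1.7983e+02 4.0000e-02 1.0072e+02] open 0.0427 q6 71.4
(0.489, 0.307, 0.2, 100.7) -> [ 391.7   -0.8 -126. ] [0.2 0.  0. ]
39.84291807864793
```

Request:
play_rows:
  increments:
    - [[0,0,-20],[0,0,0],1]
    - [[0,0,-60],[0,0,0],1]
    - [[0,0,-100],[0,0,0],1]
    - [[20,0,-122],[0,0,0],1]
    - [[55,0,-126],[0,0,0],1]
    - [[95,0,-126],[0,0,0],1]
    - [[140,0,-126],[0,0,0],1]
    - [[185,0,-126],[0,0,0],1]
    - [[230,0,-126],[0,0,0],1]
    - [[275,0,-126],[0,0,0],1]
    - [[320,0,-126],[0,0,0],1]
    - [[358,0,-115],[0,0,0],1]
    - [[382,0,-90],[0,0,0],1]
    - [[391,0,-60],[0,0,0],1]
    - [[391,0,-40],[0,0,0],1]
    - [[391,0,-40],[0,0,0],1]
    - [[391,0,-40],[0,0,0],1]

```text
time: 9.8
ee_pos: [0.4895, 0.3064, 0.1132]
tcp_rot: [180.0, -0.0, 100.7]
wrist_force: [0.6, -0.3, -0.9]
opening: 0.0424
grasp_force: 40.7
```

```bash
python3 - <<'E'
from h import *
inc((.489,.307,.0635,100.7))
print(telemetry.get_obs()["grasp_force"])
E
```

```text
t 9.8 pos [0.4895 0.3064 0.1132] rot [ 1.7998e+02 -1.0000e-02  1.0071e+02] open 0.0424 q6 111.3
(0.489, 0.307, 0.0635, 100.7) -> [ 0.7 -0.4 49.7] [ 0. -0.  0.]
40.71551071945578
```

Request:
play_rows:
  increments:
    - [[0,0,20],[0,0,0],1]
    - [[0,0,36],[0,0,0],1]
    - [[0,0,44],[0,0,0],1]
    - [[0,0,48],[0,0,0],1]
    - [[0,0,49.5],[0,0,0],1]
    - [[0,0,49.5],[0,0,0],1]
    - [[0,0,49.5],[0,0,0],0.2]
    - [[0,0,49.5],[0,0,0],0.2]
    - [[0,0,49.5],[0,0,0],0.2]
    - [[0,0,49.5],[0,0,0],0.2]
    - [[0,0,30],[0,0,0],0.2]
    - [[0,0,0],[0,0,0],0.2]
    - [[0,0,-40],[0,0,0],0]
    - [[0,0,-85],[0,0,0],0]

```text
time: 11.2
ee_pos: [0.4888, 0.3061, 0.1979]
tcp_rot: [-179.9, 0.0, 100.7]
wrist_force: [1.9, 0.4, 0.4]
opening: 0.0852
grasp_force: 0.0
```

```bash
python3 - <<'E'
from h import *
inc((.4848,-.0313,.195,10.7),(.4848,-.0313,.073,10.7))
save("top","top1")
coasters("top1")
E
```

```text
t 11.2 pos [0.4888 0.3061 0.1979] rot [-1.7991e+02  3.0000e-02  1.0073e+02] open 0.0852 q6 111.3
(0.4848, -0.0313, 0.195, 10.7) -> [-330.8  -66.7    3.2] [-0.   0.1 90. ]
(0.4848, -0.0313, 0.073, 10.7) -> [-330.7  -66.5  125.2] [-0.   0.1 90. ]
red coaster circle (array([0.5366, 0.0386]), 0.0333)
green coaster circle (array([ 0.5594, -0.0793]), 0.0328)
blue coaster circle (array([ 0.4832, -0.0326]), 0.0315)
```

View pics/top1.png

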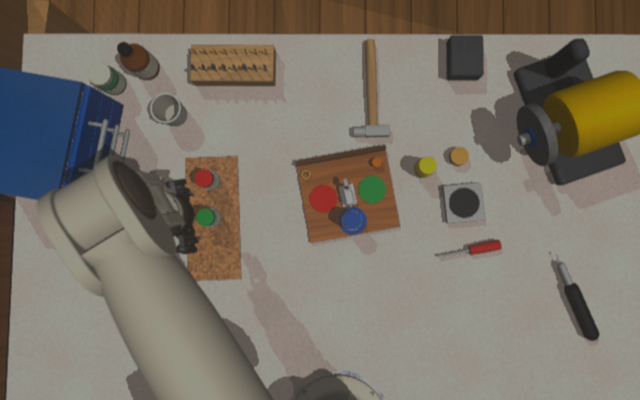

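Red (204,178) and green (206,217) stand upright on the mat, their coasters are clear, and blue (353,220) is left. Blue is next.

Request:
play_rows:
  increments:
    - [[-30,-6,0],[0,0,8],0]
    - [[-70,-14,0],[0,0,16],0]
    - [[-110,-22,0],[0,0,24],0]
    - [[-150,-30,0],[0,0,32],0]
    - [[-190,-38,0],[0,0,40],0]
    - [[-230,-46,0],[0,0,48],0]
    - [[-265,-53,0],[0,0,56],0]
    - [[-295,-60,0],[0,0,64],0]
    - [[-315,-64,0],[0,0,72],0]
    - [[-327,-66,0],[0,0,80],0]
    - [[-331,-66.5,0],[0,0,87],0]
    - [[-331,-66.5,10],[0,0,90],0]
    - [[-331,-66.5,20],[0,0,90],0]
    - [[-331,-66.5,20],[0,0,90],0]

```text
time: 12.65
ee_pos: [0.485, -0.0311, 0.1757]
tcp_rot: [-180.0, 0.1, 10.8]
wrist_force: [0.5, 0.4, -0.3]
opening: 0.0853
grasp_force: 0.0
```

```bash
python3 - <<'E'
from h import *
inc((.4848,-.0313,.073,10.7))
z=np.load("pics/top1.npz"); I,D=z["I"],z["D"]; P=cloud("top",D); H=cv2.cvtColor(I,cv2.COLOR_RGB2HSV).astype(int)
m=(P[...,2]>.028)&(P[...,2]<.075)&(H[...,1]<70)&(P[...,0]>.5)&(P[...,0]<.62)&(abs(P[...,1]+.02)<.045)
v,u=np.nonzero(m); q=P[m]; print(len(q),u.min(),u.max(),v.min(),v.max())
for lo,hi in((.028,.045),(.045,.057),(.057,.075)):
    k=q[(q[:,2]>lo)&(q[:,2]<=hi)]
    if len(k)>4:
        print(lo,len(k),k.mean(0).round(4),cv2.minAreaRect(k[:,:2].astype(np.float32)))
E
```

```text
t 12.65 pos [ 0.485  -0.0311  0.1757] rot [-1.7997e+02  1.2000e-01  1.0830e+01] open 0.0853 q6 165.5
(0.4848, -0.0313, 0.073, 10.7) -> [  0.    0.3 102.7] [-0.   0.1  0.1]
192 343 353 178 213
0.045 136 [ 0.5409 -0.0212  0.0519] ((0.534747838973999, -0.021384064108133316), (0.06747942417860031, 0.02230936661362648), 2.85654878616333)
0.057 55 [ 0.562  -0.0154  0.0641] ((0.5412521958351135, -0.01952136494219303), (0.08079768717288971, 0.016775308176875114), 4.253110408782959)
```

Request:
play_rows:
  increments:
    - [[0,0,30],[0,0,0],0]
    - [[0,0,70],[0,0,0],0]
    - [[0,0,92],[0,0,0],0]
    - [[0,0,101],[0,0,0],0]
    - [[0,0,102.5],[0,0,0],0]
    - [[0,0,102.5],[0,0,0],1]
    - [[0,0,102.5],[0,0,0],1]
    - [[0,0,102.5],[0,0,0],1]
    - [[0,0,102.5],[0,0,0],1]
    - [[0,0,102.5],[0,0,0],1]
    - [[0,0,102.5],[0,0,0],1]

```text
time: 13.75
ee_pos: [0.4863, -0.0309, 0.0763]
tcp_rot: [-180.0, -0.1, 10.7]
wrist_force: [-1.8, 2.1, 6.0]
opening: 0.0419
grasp_force: 39.7
```

```bash
python3 - <<'E'
from h import *
inc((.4,.3025,.2,80))
print(telemetry.get_obs()["grasp_force"])
E
```

```text
t 13.75 pos [ 0.4863 -0.0309  0.0763] rot [-1.7999e+02 -1.4000e-01  1.0740e+01] open 0.0419 q6 165.6
(0.4, 0.3025, 0.2, 80) -> [ -22.4 -343.7 -123.7] [  0.1  -0.1 -69.3]
39.72134328447282
```

Request:
play_rows:
  increments:
    - [[0,0,-20],[0,0,0],1]
    - [[0,0,-60],[0,0,0],1]
    - [[0,0,-100],[0,0,0],1]
    - [[-1,-20,-120],[0,0,-7],1]
    - [[-3,-55,-124],[0,0,-15],1]
    - [[-6,-95,-124],[0,0,-23],1]
    - [[-9,-140,-124],[0,0,-31],1]
    - [[-12,-185,-124],[0,0,-39],1]
    - [[-15,-230,-124],[0,0,-47],1]
    - [[-18,-270,-124],[0,0,-55],1]
    - [[-20,-305,-124],[0,0,-62],1]
    - [[-22,-332,-100],[0,0,-68],1]
    - [[-22,-343.5,-65],[0,0,-69],1]
    - [[-22,-343.5,-40],[0,0,-69],1]
    - [[-22,-343.5,-38],[0,0,-69],1]
    - [[-22,-343.5,-38],[0,0,-69],1]
    - [[-22,-343.5,-38],[0,0,-69],1]

```text
time: 15.45
ee_pos: [0.4008, 0.3025, 0.1147]
tcp_rot: [179.9, -0.1, 79.7]
wrist_force: [-0.2, -0.6, -1.2]
opening: 0.0416
grasp_force: 41.0
```

```bash
python3 - <<'E'
from h import *
inc((.4,.3025,.065,80))
print(telemetry.get_obs()["grasp_force"])
E
```

```text
t 15.45 pos [0.4008 0.3025 0.1147] rot [ 1.799e+02 -1.000e-01  7.969e+01] open 0.0416 q6 137.3
(0.4, 0.3025, 0.065, 80) -> [-0.2 -0.9 49.7] [ 0.1 -0.1 -0.3]
40.96530048299712
```

Request:
play_rows:
  increments:
    - [[0,0,20],[0,0,0],1]
    - [[0,0,36],[0,0,0],1]
    - [[0,0,44],[0,0,0],1]
    - [[0,0,48],[0,0,0],1]
    - [[0,0,49.5],[0,0,0],1]
    - [[0,0,49.5],[0,0,0],1]
    - [[0,0,49.5],[0,0,0],0.2]
    - [[0,0,49.5],[0,0,0],0.2]
    - [[0,0,49.5],[0,0,0],0.2]
    - [[0,0,49.5],[0,0,0],0.2]
    - [[0,0,30],[0,0,0],0.2]
    - [[0,0,0],[0,0,0],0.2]
    - [[0,0,-40],[0,0,0],0]
    - [[0,0,-85],[0,0,0],0]

```text
time: 16.85
ee_pos: [0.3996, 0.3019, 0.1984]
tcp_rot: [-179.9, 0.1, 79.7]
wrist_force: [1.1, 0.9, 0.5]
opening: 0.0855
grasp_force: 0.0
```

```bash
python3 - <<'E'
from h import *
inc((.542,-.022,.18,12))
I,D=save("top","top2"); coasters("top2")
n="top";P=cloud("top",D); H=cv2.cvtColor(I,cv2.COLOR_RGB2HSV).astype(int)
m=(P[...,2]>.014)&(P[...,2]<.075)&(H[...,1]<75)&(H[...,2]>80)&(P[...,0]>.49)&(P[...,0]<.62)&(abs(P[...,1]+.02)<.045)
for lo,hi in((.014,.028),(.028,.045),(.045,.057),(.057,.075)):
    k=P[m&(P[...,2]>lo)&(P[...,2]<=hi)]
    if len(k)>4: print(lo,len(k),k.mean(0).round(4),cv2.minAreaRect(k[:,:2].astype(np.float32)))
k=P[m&(P[...,2]>.045)&(P[...,2]<.075)][:,:2]; 
w,V=np.linalg.eigh(np.cov(k.T)); print("pca yaw",np.degrees(np.arctan2(V[1,1],V[0,1])))
for d in ("side",):
    I2,D2=save(d,"side2"); 
    P2=cloud(d,D2);H2=cv2.cvtColor(I2,cv2.COLOR_RGB2HSV).astype(int)
    m=(P2[...,2]>.045)&(P2[...,2]<.075)&(H2[...,1]<75)&(P2[...,0]>.49)&(P2[...,0]<.62)&(abs(P2[...,1]+.02)<.045)
    k=P2[m]; print("side",len(k),k.mean(0),k.min(0),k.max(0),cv2.minAreaRect(k[:,:2].astype(np.float32)))
a=cv2.resize(I[160:220,315:380],None,fx=7,fy=7,interpolation=cv2.INTER_CUBIC)
b=cv2.resize(I2[190:245,305:385],None,fx=7,fy=7,interpolation=cv2.INTER_CUBIC)
b=cv2.copyMakeBorder(b[:, :340],0,max(0,a.shape[0]-b.shape[0]),0,0,0)
cv2.imwrite("pics/crop2.png",np.hstack([a,b[:a.shape[0]]])[:,:,::-1])
E
```

```text
t 16.85 pos [0.3996 0.3019 0.1984] rot [-1.7994e+02  7.0000e-02  7.9720e+01] open 0.0855 q6 137.3
(0.542, -0.022, 0.18, 12) -> [-293.3  197.9   18.6] [-0.   0.1 67.7]
red coaster circle (array([0.5366, 0.0387]), 0.0332)
green coaster circle (array([ 0.5594, -0.0793]), 0.0328)
blue coaster circle (array([ 0.4825, -0.032 ]), 0.0324)
0.014 166 [ 0.5429 -0.0209  0.0201] ((0.528337299823761, -0.024148032069206238), (0.08737794309854507, 0.047711826860904694), 22.027437210083008)
0.045 129 [ 0.5415 -0.0216  0.0518] ((0.540937602519989, -0.021654702723026276), (0.049485135823488235, 0.018087198957800865), 12.96232795715332)
0.057 47 [ 0.5661 -0.015   0.0641] ((0.5534586310386658, -0.01580772176384926), (0.055835917592048645, 0.011659122072160244), 3.4299070835113525)
pca yaw -166.14904208076786
side 171 [ 0.54980553 -0.0227344   0.0545662 ] [ 0.518813   -0.03359351  0.04513875] [ 0.5795964  -0.01036956  0.0703845 ] ((0.5493252277374268, -0.021900374442338943), (0.06200043857097626, 0.016496583819389343), 13.042545318603516)
```

View pics/crop2.png

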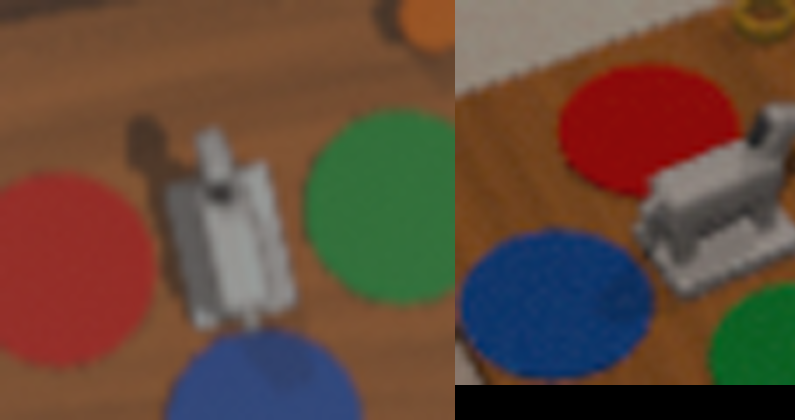

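View pics/side2.png

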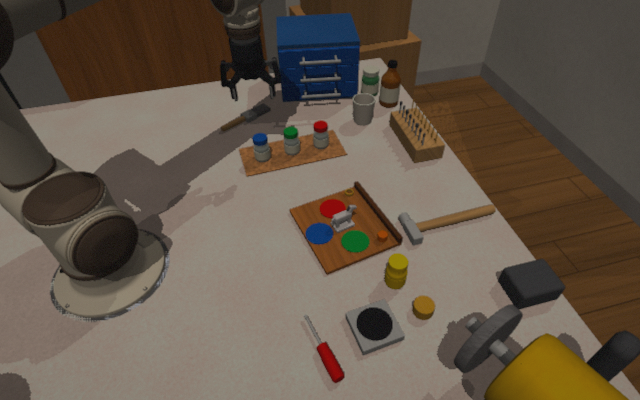

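Side view: blue (261,147), green (291,140) and red (320,134) stand upright on the mat. The horse is alone on the board at yaw ≈13°, with its trunk centre at about (0.541,-0.022).

Request:
play_rows:
  increments:
    - [[-25,17,0],[0,0,7],0]
    - [[-60,40,0],[0,0,15],0]
    - [[-95,64,0],[0,0,23],0]
    - [[-130,88,0],[0,0,31],0]
    - [[-165,111,0],[0,0,39],0]
    - [[-200,135,0],[0,0,47],0]
    - [[-235,159,0],[0,0,55],0]
    - [[-265,179,0],[0,0,61],0]
    - [[-285,193,10],[0,0,66],0]
    - [[-293,198,30],[0,0,67],0]
    - [[-293,198,60],[0,0,67],0]
    - [[-293,198,80],[0,0,67],0]
    - [[-293,198,80],[0,0,67],0]
    - [[-293,198,80],[0,0,67],0]

```text
time: 18.35
ee_pos: [0.5425, -0.0213, 0.1181]
tcp_rot: [-180.0, 0.0, 12.7]
wrist_force: [-0.1, -0.0, 0.5]
opening: 0.0856
grasp_force: 0.0
```

```bash
python3 - <<'E'
from h import *
inc((.541,-.0217,.043,13))
for a,b in((198,325),(295,300),(262,165),(170,185)): print(ray("top",315+a/7-.4,160+b/7-.4,.02).round(4))
E
```

```text
t 18.35 pos [ 0.5425 -0.0213  0.1181] rot [-1.800e+02  2.000e-02  1.273e+01] open 0.0856 q6 165.0
(0.541, -0.0217, 0.043, 13) -> [-1.6  0.  75.1] [-0.   0.  -0.3]
[ 0.5178 -0.0095  0.02  ]
[ 0.5266 -0.0426  0.02  ]
[ 0.5728 -0.0311  0.02  ]
[5.658e-01 4.000e-04 2.000e-02]
```

Request:
play_rows:
  increments:
    - [[0,0,30],[0,0,0],0]
    - [[0,0,55],[0,0,0],0]
    - [[0,0,69],[0,0,0],0]
    - [[0,0,74],[0,0,0],0]
    - [[0,0,75],[0,0,0],0]
    - [[0,0,75],[0,0,0],1]
    - [[0,0,75],[0,0,0],1]
    - [[0,0,75],[0,0,0],1]
    - [[0,0,75],[0,0,0],1]
    - [[0,0,75],[0,0,0],1]
    - [[0,0,75],[0,0,0],1]
    - [[0,0,75],[0,0,0],1]
    - [[0,0,75],[0,0,0],1]
    - [[0,0,75],[0,0,0],1]

```text
time: 19.75
ee_pos: [0.5428, -0.0214, 0.0432]
tcp_rot: [180.0, -0.0, 12.7]
wrist_force: [-1.4, 0.3, 6.1]
opening: 0.0172
grasp_force: 42.3
```

```bash
python3 - <<'E'
from h import *
inc((.527,-.2972,.18,13))
print(telemetry.get_obs()["grasp_force"],telemetry.get_obs()["wrist_force"])
E
```

```text
t 19.75 pos [ 0.5428 -0.0214  0.0432] rot [ 1.7999e+02 -3.0000e-02  1.2720e+01] open 0.0172 q6 165.0
(0.527, -0.2972, 0.18, 13) -> [ -76.1  265.6 -136.8] [ 0.  -0.  -0.3]
42.347736954689026 [-1.4204958   0.26324138  6.14397243]
```

Request:
play_rows:
  increments:
    - [[0,0,-20],[0,0,0],1]
    - [[0,0,-60],[0,0,0],1]
    - [[0,0,-100],[0,0,0],1]
    - [[-5,18,-130],[0,0,0],1]
    - [[-14,50,-137],[0,0,0],1]
    - [[-26,90,-137],[0,0,0],1]
    - [[-37,130,-137],[0,0,0],1]
    - [[-49,170,-137],[0,0,0],1]
    - [[-60,210,-137],[0,0,0],1]
    - [[-70,244,-137],[0,0,0],1]
    - [[-75,262,-120],[0,0,0],1]
    - [[-76,265.5,-90],[0,0,0],1]
    - [[-76,265.5,-60],[0,0,0],1]
    - [[-76,265.5,-50],[0,0,0],1]
    - [[-76,265.5,-50],[0,0,0],1]
    - [[-76,265.5,-50],[0,0,0],1]

```text
time: 21.35
ee_pos: [0.5274, -0.2968, 0.0937]
tcp_rot: [180.0, -0.0, 12.8]
wrist_force: [-0.1, 0.3, -1.8]
opening: 0.0174
grasp_force: 41.2
```

```bash
python3 - <<'E'
from h import *
inc((.527,-.2972,.053,12.7))
print(telemetry.get_obs()["grasp_force"])
I,D=save("side","side3"); cv2.imwrite("pics/crop3.png",cv2.resize(I[200:390,300:480],None,fx=3,fy=3,interpolation=2)[:,:,::-1])
P=cloud("side",D);H=cv2.cvtColor(I,cv2.COLOR_RGB2HSV).astype(int)
E
```

```text
t 21.35 pos [ 0.5274 -0.2968  0.0937] rot [ 1.7997e+02 -3.0000e-02  1.2760e+01] open 0.0174 q6 137.9
(0.527, -0.2972, 0.053, 12.7) -> [-0.5  0.3 40.7] [ 0.  -0.   0.1]
41.22338354587555
```

View pics/crop3.png

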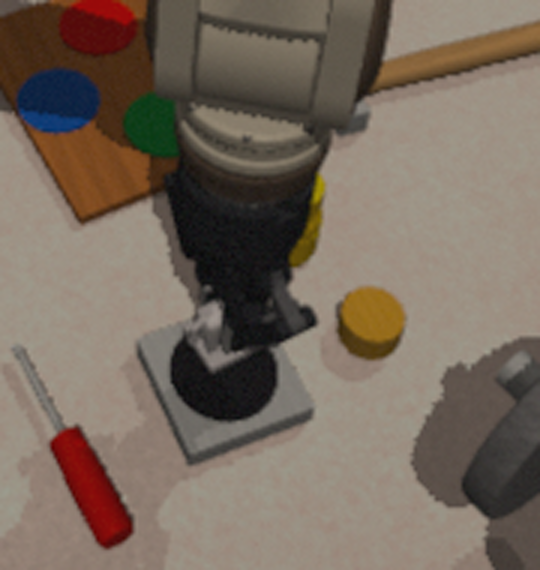

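The crop shows the horse held upright above the black disc (about 225,375 in the crop), with the yellow decoy clear behind.

Request:
play_rows:
  increments:
    - [[0,0,15],[0,0,0],1]
    - [[0,0,28],[0,0,0],1]
    - [[0,0,36],[0,0,0],1]
    - [[0,0,39],[0,0,0],1]
    - [[0,0,40.5],[0,0,0],1]
    - [[0,0,40.5],[0,0,0],1]
    - [[0,0,40.5],[0,0,0],0.5]
    - [[0,0,40.5],[0,0,0],0.5]
    - [[0,0,40.5],[0,0,0],0.5]
    - [[0,0,40.5],[0,0,0],0.4]
    - [[0,0,30],[0,0,0],0.4]
    - [[0,0,0],[0,0,0],0.4]
    - [[0,0,-40],[0,0,0],0.2]
    - [[0,0,-80],[0,0,0],0]
    - [[0,0,-106],[0,0,0],0]
    - [[0,0,-106],[0,0,0],0]

```text
time: 23.0
ee_pos: [0.5282, -0.2978, 0.2043]
tcp_rot: [179.7, -0.3, 12.7]
wrist_force: [-0.0, 0.5, -0.4]
opening: 0.0855
grasp_force: 0.0
```

```bash
python3 - <<'E'
from h import *
inc((.579,.311,.2,100.7),(.4,.3025,.2,80),(.4,.3025,.2,100.7))
E
```

```text
t 23.0 pos [ 0.5282 -0.2978  0.2043] rot [179.71  -0.31  12.72] open 0.0855 q6 137.9
(0.579, 0.311, 0.2, 100.7) -> [ 183.6 -582.7    2.4] [  0.5  -0.  -88. ]
(0.4, 0.3025, 0.2, 80) -> [   7.1 -613.8    1.3] [  0.4  -0.1 -67.3]
(0.4, 0.3025, 0.2, 100.7) -> [   7.1 -613.8    1.3] [  0.5  -0.  -88. ]
```

Request:
play_rows:
  increments:
    - [[1,-30,0],[0,0,-5],0]
    - [[1,-75,0],[0,0,-10],0]
    - [[1,-123,0],[0,0,-15],0]
    - [[2,-171,0],[0,0,-20],0]
    - [[2,-219,0],[0,0,-25],0]
    - [[3,-267,0],[0,0,-30],0]
    - [[3,-315,0],[0,0,-35],0]
    - [[4,-363,0],[0,0,-40],0]
    - [[5,-411,0],[0,0,-45],0]
    - [[5,-459,0],[0,0,-50],0]
    - [[6,-507,0],[0,0,-55],0]
    - [[7,-550,0],[0,0,-60],0]
    - [[7,-585,0],[0,0,-65],0]
    - [[7,-606,0],[0,0,-67],0]
    - [[7,-613.5,0],[0,0,-67],0]
    - [[7,-613.5,0],[0,0,-67],0]
    - [[7,-613.5,0],[0,0,-67],0]

```text
time: 24.7
ee_pos: [0.3988, 0.3021, 0.1987]
tcp_rot: [-180.0, 0.0, 79.7]
wrist_force: [-0.9, 0.0, -1.3]
opening: 0.0857
grasp_force: 0.0
```

```bash
cat >> h.py <<'E'
def lids(n,name,zt,yr):
    z=np.load(f"pics/{name}.npz"); I,D=z["I"],z["D"]; P=cloud(n,D); H=cv2.cvtColor(I,cv2.COLOR_RGB2HSV).astype(int)
    h,s=H[...,0],H[...,1]
    ok=(P[...,0]>.3)&(P[...,0]<.68)&(P[...,1]>yr[0])&(P[...,1]<yr[1])&(abs(P[...,2]-zt)<.007)
    for c,m in {"red":((h<6)|(h>174))&(s>130),"green":(h>45)&(h<85)&(s>100),"blue":(h>105)&(h<128)&(s>100)}.items():
        q=P[m&ok]
        if len(q)>8: print(n,c,"lid",len(q),q.mean(0).round(4),((q.min(0)+q.max(0))/2).round(4),np.ptp(q,axis=0).round(3))
E
python3 - <<'E'
from h import *
I,D=save("top","top4"); I2,D2=save("side","side4")
lids("top","top4",.079,(.2,.4));lids("side","side4",.079,(.2,.4))
inc((.4,.3025,.064,80))
P=cloud("top",D);H=cv2.cvtColor(I,cv2.COLOR_RGB2HSV).astype(int)
R=(abs(P[...,0]-.529)<.05)&(abs(P[...,1]+.297)<.05)
for lo,hi in((.026,.034),(.055,.068),(.068,.085)):
    k=P[R&(P[...,2]>lo)&(P[...,2]<hi)]
    if len(k)>4: print(lo,len(k),k.mean(0).round(4),cv2.minAreaRect(k[:,:2].astype(np.float32)))
a=cv2.resize(I[170:235,430:500],None,fx=7,fy=7,interpolation=cv2.INTER_CUBIC); cv2.imwrite("pics/crop4.png",a[:,:,::-1])
E
```

```text
top red lid 247 [0.5782 0.3123 0.0786] [0.5782 0.312  0.0786] [0.038 0.04  0.013]
top green lid 247 [0.4889 0.3073 0.0788] [0.4896 0.3078 0.0792] [0.039 0.04  0.013]
top blue lid 245 [0.3998 0.3003 0.0788] [0.3997 0.3012 0.0788] [0.037 0.041 0.012]
side red lid 107 [0.5782 0.3084 0.0784] [0.5783 0.3124 0.0775] [0.038 0.044 0.01 ]
side green lid 109 [0.4885 0.3029 0.0787] [0.4888 0.3068 0.0772] [0.036 0.041 0.01 ]
side blue lid 121 [0.4    0.2975 0.0786] [0.3996 0.3009 0.0783] [0.037 0.042 0.011]
t 24.8 pos [0.399  0.3019 0.1989] rot [1.7999e+02 1.0000e-02 7.9620e+01] open 0.0857 q6 137.5
(0.4, 0.3025, 0.064, 80) -> [  0.8   0.9 134.9] [ 0.   0.  -0.4]
0.026 151 [ 0.5278 -0.288   0.0295] ((0.532244086265564, -0.2918131351470947), (0.06061201170086861, 0.08610851317644119), 12.966463088989258)
0.055 145 [ 0.5258 -0.2958  0.0625] ((0.5262237191200256, -0.29655545949935913), (0.052704695612192154, 0.01955387182533741), 16.024494171142578)
0.068 54 [ 0.5529 -0.2898  0.0747] ((0.5389345288276672, -0.2927733063697815), (0.05433886498212814, 0.011575778014957905), 8.237090110778809)
```

View pics/crop4.png

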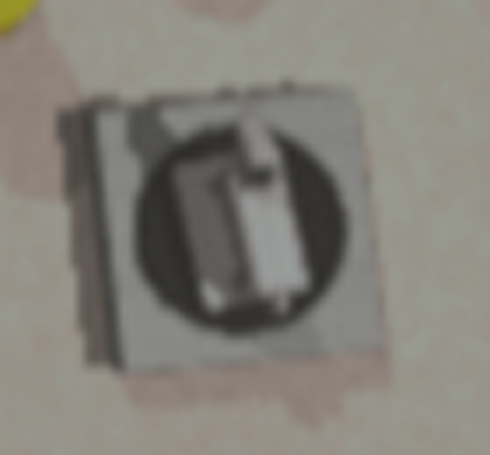

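The horse stands upright on the black disc, its base inside the disc and centred within a few mm. All three jars are at their places on the mat. Next I take the jars back, blue first.

Request:
play_rows:
  increments:
    - [[-1,1,30],[0,0,0],0.1]
    - [[-1,1,70],[0,0,0],0.1]
    - [[-1,1,105],[0,0,0],0.1]
    - [[-1,1,125],[0,0,0],0.1]
    - [[-1,1,133],[0,0,0],0.1]
    - [[-1,1,134.5],[0,0,0],0.1]
    - [[-1,1,134.5],[0,0,0],1]
    - [[-1,1,134.5],[0,0,0],1]
    - [[-1,1,134.5],[0,0,0],1]
    - [[-1,1,134.5],[0,0,0],1]
    - [[-1,1,134.5],[0,0,0],1]
    - [[-1,1,134.5],[0,0,0],1]

```text
time: 26.0
ee_pos: [0.3999, 0.3022, 0.066]
tcp_rot: [179.9, -0.1, 79.7]
wrist_force: [-1.6, -1.7, 6.4]
opening: 0.0412
grasp_force: 38.6
```

```bash
python3 - <<'E'
from h import *
inc((.483,-.0324,.2,79.6))
print(telemetry.get_obs()["grasp_force"])
E
```

```text
t 26.0 pos [0.3999 0.3022 0.066 ] rot [ 1.7993e+02 -1.0000e-01  7.9730e+01] open 0.0412 q6 137.3
(0.483, -0.0324, 0.2, 79.6) -> [-314.2  141.6 -134.4] [ 0.1 -0.1  0.1]
38.576425993815064
```

Request:
play_rows:
  increments:
    - [[0,0,-20],[0,0,0],1]
    - [[0,0,-60],[0,0,0],1]
    - [[0,0,-100],[0,0,0],1]
    - [[-18,8,-128],[0,0,0],1]
    - [[-50,23,-134],[0,0,0],1]
    - [[-90,41,-134],[0,0,0],1]
    - [[-130,59,-134],[0,0,0],1]
    - [[-170,77,-134],[0,0,0],1]
    - [[-210,95,-134],[0,0,0],1]
    - [[-250,113,-134],[0,0,0],1]
    - [[-285,128,-130],[0,0,0],1]
    - [[-306,138,-110],[0,0,0],1]
    - [[-314,141.5,-80],[0,0,0],1]
    - [[-314,141.5,-55],[0,0,0],1]
    - [[-314,141.5,-50],[0,0,0],1]
    - [[-314,141.5,-50],[0,0,0],1]
    - [[-314,141.5,-50],[0,0,0],1]

```text
time: 27.7
ee_pos: [0.4833, -0.0322, 0.116]
tcp_rot: [179.9, -0.0, 79.8]
wrist_force: [-0.4, 0.2, -1.5]
opening: 0.041
grasp_force: 37.7
```

```bash
python3 - <<'E'
from h import *
inc((.483,-.0324,.077,79.6))
save("side","side5"); lids("side","side5",.127,(-.2,.2))
E
```

```text
t 27.7 pos [ 0.4833 -0.0322  0.116 ] rot [ 1.7989e+02 -1.0000e-02  7.9750e+01] open 0.041 q6 96.4
(0.483, -0.0324, 0.077, 79.6) -> [-0.2 -0.4 39. ] [ 0.1 -0.   0.2]
side blue lid 221 [ 0.4828 -0.0366  0.1281] [ 0.4821 -0.0348  0.1269] [0.042 0.039 0.012]
```

Request:
play_rows:
  increments:
    - [[1,0,15],[0,0,0],1]
    - [[1,0,28],[0,0,0],1]
    - [[1,0,35],[0,0,0],1]
    - [[1,0,38],[0,0,0],1]
    - [[1,0,39],[0,0,0],1]
    - [[1,0,39],[0,0,0],1]
    - [[1,0,39],[0,0,0],0.2]
    - [[1,0,39],[0,0,0],0.2]
    - [[1,0,39],[0,0,0],0.2]
    - [[1,0,39],[0,0,0],0.2]
    - [[1,0,20],[0,0,0],0.2]
    - [[1,0,-10],[0,0,0],0.2]
    - [[1,0,-50],[0,0,0],0.1]
    - [[1,0,-85],[0,0,0],0]

```text
time: 29.15
ee_pos: [0.4827, -0.0315, 0.2007]
tcp_rot: [180.0, -0.0, 79.7]
wrist_force: [1.1, 0.1, 0.4]
opening: 0.0854
grasp_force: 0.0
```

```bash
python3 - <<'E'
from h import *
inc((.489,.3073,.19,100.7),(.489,.3073,.0635,100.7))
E
```

```text
t 29.15 pos [ 0.4827 -0.0315  0.2007] rot [180.    -0.    79.72] open 0.0854 q6 96.5
(0.489, 0.3073, 0.19, 100.7) -> [334.5 -54.3  10.7] [  0.  -0. -21.]
(0.489, 0.3073, 0.0635, 100.7) -> [334.5 -54.3 137.2] [  0.  -0. -21.]
```

Request:
play_rows:
  increments:
    - [[25,-4,0],[0,0,-3],0.1]
    - [[65,-10,0],[0,0,-6],0.1]
    - [[110,-18,0],[0,0,-9],0.1]
    - [[158,-26,0],[0,0,-12],0.1]
    - [[206,-33,0],[0,0,-15],0.1]
    - [[254,-41,0],[0,0,-18],0.1]
    - [[295,-48,0],[0,0,-21],0.1]
    - [[322,-52,0],[0,0,-21],0.1]
    - [[333,-54,5],[0,0,-21],0.1]
    - [[334.5,-54.3,30],[0,0,-21],0.1]
    - [[334.5,-54.3,70],[0,0,-21],0.1]
    - [[334.5,-54.3,108],[0,0,-21],0.1]
    - [[334.5,-54.3,130],[0,0,-21],0.1]
    - [[334.5,-54.3,136],[0,0,-21],0.1]
    - [[334.5,-54.3,137],[0,0,-21],0.1]
    - [[334.5,-54.3,137],[0,0,-21],1]
    - [[334.5,-54.3,137],[0,0,-21],1]
    - [[334.5,-54.3,137],[0,0,-21],1]
    - [[334.5,-54.3,137],[0,0,-21],1]
    - [[334.5,-54.3,137],[0,0,-21],1]

```text
time: 31.15
ee_pos: [0.4898, 0.3077, 0.0644]
tcp_rot: [179.9, -0.1, 100.7]
wrist_force: [-1.4, -1.2, 6.7]
opening: 0.0423
grasp_force: 39.7
```

```bash
python3 - <<'E'
from h import *
inc((.5594,-.0793,.2,100.7))
print(telemetry.get_obs()["grasp_force"])
E
```

```text
t 31.15 pos [0.4898 0.3077 0.0644] rot [ 1.7986e+02 -5.0000e-02  1.0072e+02] open 0.0423 q6 111.4
(0.5594, -0.0793, 0.2, 100.7) -> [-393.1   -3.3 -136. ] [ 0.1 -0.1  0. ]
39.67023445526138
```

Request:
play_rows:
  increments:
    - [[0,0,-20],[0,0,0],1]
    - [[0,0,-60],[0,0,0],1]
    - [[0,0,-100],[0,0,0],1]
    - [[-20,0,-130],[0,0,0],1]
    - [[-55,0,-136],[0,0,0],1]
    - [[-98,-1,-136],[0,0,0],1]
    - [[-143,-1,-136],[0,0,0],1]
    - [[-188,-2,-136],[0,0,0],1]
    - [[-233,-2,-136],[0,0,0],1]
    - [[-278,-2,-136],[0,0,0],1]
    - [[-322,-3,-136],[0,0,0],1]
    - [[-360,-3,-130],[0,0,0],1]
    - [[-384,-3,-110],[0,0,0],1]
    - [[-393,-3.3,-80],[0,0,0],1]
    - [[-393,-3.3,-55],[0,0,0],1]
    - [[-393,-3.3,-50],[0,0,0],1]
    - [[-393,-3.3,-50],[0,0,0],1]
    - [[-393,-3.3,-50],[0,0,0],1]

```text
time: 32.95
ee_pos: [0.5597, -0.0792, 0.1141]
tcp_rot: [179.9, 0.0, 100.8]
wrist_force: [0.1, 0.3, -1.1]
opening: 0.0419
grasp_force: 40.6
```

```bash
python3 - <<'E'
from h import *
inc((.5594,-.0793,.0755,100.7))
save("side","side6"); lids("side","side6",.128,(-.2,.2)); lids("side","side6",.09,(-.2,.2))
E
```

```text
t 32.95 pos [ 0.5597 -0.0792  0.1141] rot [1.7988e+02 4.0000e-02 1.0076e+02] open 0.0419 q6 71.2
(0.5594, -0.0793, 0.0755, 100.7) -> [-0.  -0.4 38.6] [0.1 0.  0.1]
side green lid 188 [ 0.5624 -0.0842  0.1284] [ 0.5617 -0.0813  0.1281] [0.041 0.039 0.013]
side blue lid 198 [ 0.4814 -0.0355  0.0898] [ 0.4816 -0.0335  0.0888] [0.038 0.041 0.01 ]
```

Request:
play_rows:
  increments:
    - [[1,-1,15],[0,0,0],1]
    - [[1,-1,28],[0,0,0],1]
    - [[1,-1,35],[0,0,0],1]
    - [[1,-1,38],[0,0,0],1]
    - [[1,-1,38.5],[0,0,0],1]
    - [[1,-1,38.5],[0,0,0],1]
    - [[1,-1,38.5],[0,0,0],0.2]
    - [[1,-1,38.5],[0,0,0],0.2]
    - [[1,-1,38.5],[0,0,0],0.2]
    - [[1,-1,38.5],[0,0,0],0.2]
    - [[1,-1,20],[0,0,0],0.2]
    - [[1,-1,-10],[0,0,0],0.2]
    - [[1,-1,-50],[0,0,0],0.1]
    - [[1,-1,-85],[0,0,0],0]

```text
time: 34.4
ee_pos: [0.5577, -0.0786, 0.1987]
tcp_rot: [180.0, 0.0, 100.7]
wrist_force: [0.6, -0.4, 0.6]
opening: 0.0852
grasp_force: 0.0
```

```bash
python3 - <<'E'
from h import *
inc((.5782,.3122,.0635,100.7))
E
```

```text
t 34.4 pos [ 0.5577 -0.0786  0.1987] rot [180.     0.   100.72] open 0.0852 q6 71.3
(0.5782, 0.3122, 0.0635, 100.7) -> [380.2  92.8 135.2] [0. 0. 0.]
```

Request:
play_rows:
  increments:
    - [[30,7,0],[0,0,0],0]
    - [[75,18,0],[0,0,0],0]
    - [[120,29,0],[0,0,0],0]
    - [[168,41,0],[0,0,0],0]
    - [[216,53,0],[0,0,0],0]
    - [[264,64,0],[0,0,0],0]
    - [[312,76,0],[0,0,0],0]
    - [[350,85,0],[0,0,0],0]
    - [[373,91,0],[0,0,0],0]
    - [[380,92.8,25],[0,0,0],0]
    - [[380,92.8,68],[0,0,0],0]
    - [[380,92.8,106],[0,0,0],0]
    - [[380,92.8,128],[0,0,0],0]
    - [[380,92.8,134],[0,0,0],0]
    - [[380,92.8,135],[0,0,0],0]
    - [[380,92.8,135],[0,0,0],1]
    - [[380,92.8,135],[0,0,0],1]
    - [[380,92.8,135],[0,0,0],1]
    - [[380,92.8,135],[0,0,0],1]
    - [[380,92.8,135],[0,0,0],1]

```text
time: 36.4
ee_pos: [0.5792, 0.3124, 0.0643]
tcp_rot: [179.8, -0.0, 100.7]
wrist_force: [0.7, -0.3, 5.9]
opening: 0.0421
grasp_force: 39.7
```

```bash
python3 - <<'E'
from h import *
inc((.5366,.0386,.2,100.7))
print(telemetry.get_obs()["grasp_force"])
E
```

```text
t 36.4 pos [0.5792 0.3124 0.0643] rot [ 1.7982e+02 -5.0000e-02  1.0072e+02] open 0.0421 q6 107.6
(0.5366, 0.0386, 0.2, 100.7) -> [-261.   -92.4 -136.2] [ 0.2 -0.   0. ]
39.710435753222555
```

Request:
play_rows:
  increments:
    - [[0,0,-20],[0,0,0],1]
    - [[0,0,-60],[0,0,0],1]
    - [[0,0,-100],[0,0,0],1]
    - [[-15,-5,-130],[0,0,0],1]
    - [[-45,-16,-136],[0,0,0],1]
    - [[-85,-30,-136],[0,0,0],1]
    - [[-125,-44,-136],[0,0,0],1]
    - [[-165,-58,-136],[0,0,0],1]
    - [[-205,-73,-136],[0,0,0],1]
    - [[-238,-84,-130],[0,0,0],1]
    - [[-256,-91,-105],[0,0,0],1]
    - [[-261,-92.4,-75],[0,0,0],1]
    - [[-261,-92.4,-52],[0,0,0],1]
    - [[-261,-92.4,-50],[0,0,0],1]
    - [[-261,-92.4,-50],[0,0,0],1]
    - [[-261,-92.4,-50],[0,0,0],1]

```text
time: 38.0
ee_pos: [0.5368, 0.0387, 0.114]
tcp_rot: [179.9, 0.0, 100.7]
wrist_force: [0.2, 0.5, -1.1]
opening: 0.0424
grasp_force: 40.7
```

```bash
python3 - <<'E'
from h import *
inc((.5366,.0386,.0755,100.7))
save("side","side7"); lids("side","side7",.128,(-.2,.2)); lids("side","side7",.09,(-.2,.2))
E
```

```text
t 38.0 pos [0.5368 0.0387 0.114 ] rot [1.7987e+02 2.0000e-02 1.0075e+02] open 0.0424 q6 83.4
(0.5366, 0.0386, 0.0755, 100.7) -> [-0.  -0.3 38.5] [0.1 0.  0. ]
side red lid 168 [0.5383 0.034  0.1281] [0.5387 0.0366 0.127 ] [0.039 0.039 0.011]
side green lid 214 [ 0.5562 -0.0813  0.0898] [ 0.5567 -0.0787  0.0885] [0.04  0.043 0.011]
side blue lid 199 [ 0.4814 -0.0357  0.0897] [ 0.4816 -0.0332  0.0883] [0.038 0.038 0.01 ]
```

Request:
play_rows:
  increments:
    - [[0,0,15],[0,0,0],1]
    - [[0,0,28],[0,0,0],1]
    - [[0,0,35],[0,0,0],1]
    - [[0,0,38],[0,0,0],1]
    - [[0,0,38.5],[0,0,0],1]
    - [[0,0,38.5],[0,0,0],1]
    - [[0,0,38.5],[0,0,0],0.2]
    - [[0,0,38.5],[0,0,0],0.2]
    - [[0,0,38.5],[0,0,0],0.2]
    - [[0,0,38.5],[0,0,0],0.2]
    - [[0,0,20],[0,0,0],0.2]
    - [[0,0,-10],[0,0,0],0.2]
    - [[0,0,-50],[0,0,0],0.1]
    - [[0,0,-85],[0,0,0],0]
    - [[50,0,-110],[0,0,0],0]
    - [[100,0,-110],[0,0,0],0]
    - [[150,0,-110],[0,0,0],0]
    - [[200,0,-110],[0,0,0],0]
    - [[200,0,-110],[0,0,0],0]

```text
time: 39.95
ee_pos: [0.4976, 0.2393, 0.2218]
tcp_rot: [-180.0, -0.1, 101.0]
wrist_force: [-0.9, -0.9, 0.0]
opening: 0.0853
grasp_force: 0.0
```

```bash
python3 - <<'E'
from h import *
I,D=save("top","top8"); lids("top","top8",.09,(-.2,.2)); coasters("top8")
save("side","side8"); lids("side","side8",.09,(-.2,.2))
P=cloud("top",D); R=(abs(P[...,0]-.529)<.05)&(abs(P[...,1]+.297)<.05)
k=P[R&(P[...,2]>.055)&(P[...,2]<.068)]; print("horse trunk",len(k),k.mean(0))
inc((.5565,-.0787,.2,100.7),(.5565,-.0787,.074,100.7))
E
```

```text
top red lid 257 [0.535  0.0393 0.09  ] [0.5354 0.0397 0.0898] [0.041 0.039 0.014]
top green lid 250 [ 0.557  -0.0785  0.0899] [ 0.5569 -0.078   0.0893] [0.041 0.039 0.012]
top blue lid 253 [ 0.482  -0.0321  0.0901] [ 0.4818 -0.033   0.0902] [0.041 0.038 0.011]
red coaster circle (array([0.5366, 0.0377]), 0.0336)
green coaster circle (array([ 0.5592, -0.0795]), 0.0327)
blue coaster circle (array([ 0.4834, -0.0329]), 0.0318)
side red lid 171 [0.5342 0.0356 0.0897] [0.535  0.0371 0.0883] [0.039 0.039 0.01 ]
side green lid 220 [ 0.556  -0.0816  0.0897] [ 0.557  -0.079   0.0884] [0.04  0.041 0.011]
side blue lid 201 [ 0.482  -0.0352  0.0899] [ 0.4825 -0.0328  0.0887] [0.039 0.04  0.011]
horse trunk 140 [ 0.52666015 -0.29578368  0.06194687]
t 40.05 pos [0.4984 0.2361 0.2219] rot [-1.7996e+02  2.0000e-02  1.0089e+02] open 0.0856 q6 104.5
(0.5565, -0.0787, 0.2, 100.7) -> [-320.1   -2.4   22. ] [-0.   0.   0.2]
(0.5565, -0.0787, 0.074, 100.7) -> [-320.1   -2.3  148. ] [-0.   0.   0.2]
```

View pics/top8.png

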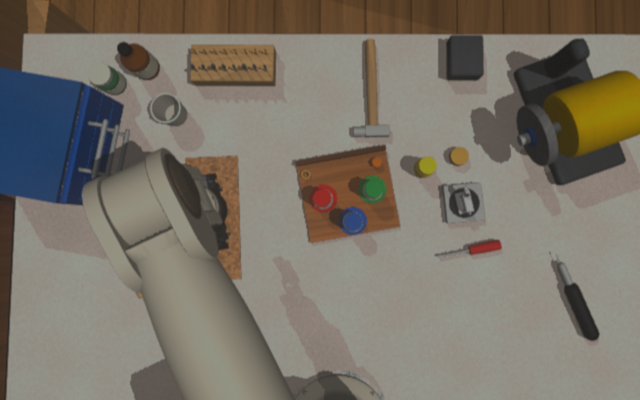

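View pics/side8.png

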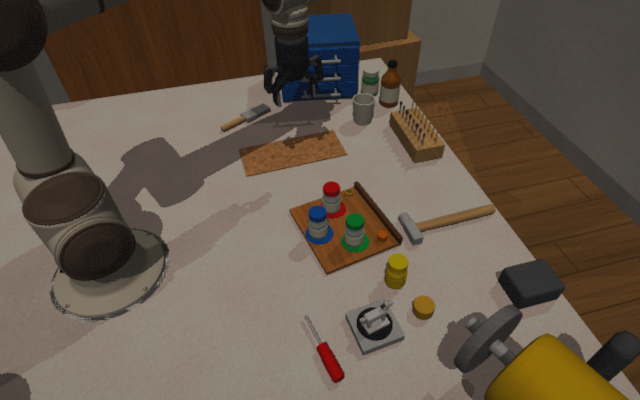

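All three jars stand upright on their own coasters, within about 3 mm of centre. The horse is upright in the disc (464,203), and the arm is clear.

```bash
python3 - <<'E'
from h import *
print(workorder.job_done())
E
```

```text
the job is handed in; nothing more can be done
None
```

The job is handed in at about 40 s: the jars were cleared to the mat first, the horse stands upright on the black disc, each jar is back upright on its own coaster (all about 3 mm or less off centre by camera), and the gripper is open and clear.

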